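# Guide the planning marker along the board's seam with a stylus

### The arm

A 6-joint arm with a two-finger parallel gripper is mounted at the origin on the work surface. World frame = base frame: x ahead of the robot, y to its left, z up, the work surface at z = 0. Lengths are in mm, angles in rad, forces in N, time in s.
With the tool pointing down it reaches from about 400 to 925 mm from the base axis. Payload 12.5 kg.
Tool frame: the origin (TCP) lies midway between the tips of the shut fingers; the grasp point (between the pads) lies 19 mm behind it; z points along the fingers, y is the direction in which the jaws open and shut (so a half turn about z gives the same grasp; the last joint's range is limited). The gripper opens to 95 mm and grips with 3 to 60 N. Pads are 20 mm wide; open, the fingers measure 119 mm over their backs; the gripper's body (75 mm by 180 mm) begins 59 mm behind the grasp point.
Start: joints at [-1.235, 0.491, 1.559, -0, 1.092, -0.106], TCP at [267.255, -565, 180.661] pointing down, gripper open.
Joint ranges: [-3.1, 3.1], [-0.84, 2.19], [0.05, 2.79], [-1.13, 4.28], [0.06, 2.93], [-2.69, 2.69]. Speed limits (rad/s): [2.22, 2.22, 2.79, 3.14, 3.14, 3.14].

### API

Orientations are given as [roll, pitch, yaw] about the fixed x, y, z axes, in that order (R = Rz(yaw) Ry(pitch) Rx(roll)).
In Python, from cell import * gives the robot as it stands. The module is installed in compiled form; this text tells all that it offers.
- The arm moves only by the tool carry_out, never from a script. Its argument "moves" is a list of rows, each an object of numbers: "dx", "dy", "dz": the shift along the tool's x, y, z in m; "twist": the turn about the tool's z in degrees. A call has 1 to 5 rows; each row is the pose to reach, as a shift and turn from the pose commanded when the call began, along the tool's axes at that moment; what a row does not reach only later rows make up. A row lasts 1/10 s, in which the tool goes at most 50 mm and 8.59 degrees, less where a joint would pass 70% of its speed; a pose out of reach is approached as far as the arm can. A call with a gripper value outside its range is refused whole. "grip" is the finger opening in m, from 0 to 0.0951, set as the call begins (left out, the last holds). The fingers move at their own pace and stop on an object; the grip force is fixed at half the most. Time passes only in rows, so rows that repeat a pose let the fingers close. It gives the time, the measured TCP pose, the force and the opening at its end, in the units of the state.
- state(): the state, without advancing time (a new reading comes with each control period).
- read_camera(name): name is "scene" or "top" or "wrist"; returns (picture, depth): 480x640x3 uint8, red, green, blue; 480x640 float32, mm along the optical axis (not along the pixel's ray), 0 where there is no reading.
- camera_info(name): a dict with "mtx" (3x3 intrinsics, pixels), "R" (3x3) and "t" (3): a world point X has camera coordinates R X + t. Camera axes: x right, y down, z forward; pixel columns grow to the right and rows downward; lengths in mm; the calibration is good to about 2 mm. The wrist camera is an equidistant fisheye: a pixel r from the principal point sees the ray r / f radians off the axis. A picture is of the moment at which its call begins: read the wrist's pose just before it. camera_info takes no time and is no camera call; for the wrist camera it gives the pose at the moment of the call.
- job_done(): hands the job in, once; it reports no verdict.
The state is a dict: "t": time; "joints": joint angles; "qvel": joint speeds; "tau": joint torques, N m; "eef_pos": TCP position; "tcp_rot": TCP orientation; "ft_force": force on the tool from outside, world axes, zero at the start; "moment": the same for the moment, N m; "opening": opening from 0.0 (shut) to 1.0 (fully open).
Only numpy, scipy, OpenCV 4.12 (cv2) and the standard library are available. Lean on these libraries where they do the work, as an engineer would, in place of code of your own. Each camera call takes 0.05 s, during which the arm holds its last target. There are 200 camera calls.

### The job

Take the stylus out of the gray caddy and, using only its tip, first swing the aluminium stop arm on the planning board well open, then set the tip in the marker's cup and guide the marker slowly (well under 10 cm a second) and gently along the seam, round both bends and between the two posts, to the end of the seam so that its edge is under the keeper strip. Leave the arm open, stand the stylus back in its hole in the caddy, and let go. Never touch the board or anything on it with the gripper itself, lift the marker out of the seam, or disturb the other things on the desk.

Things in the scene. Friction and masses are not known exactly. Their poses are not given: they have to be found in the camera images.
- board: Plywood planning board fixed on the desk, 250 (x) x 280 (y) x 20 mm high, at any yaw. Origin: centre of its underside. In its top runs a dog-leg seam 14 mm wide, 13 mm deep; its centre line in the board's frame: (-65,-100), bend1 (-65,0), gate (0,0), bend2 (65,0), dock (65,100) mm, in straight legs.
- bend1 (a point): Centre of the seam's first bend, at the board's top surface.
- gate (a point): Seam centre between the two posts, at the board's top surface. The aluminium posts, 10 mm across and 30 mm high, stand at (0,40) and (0,-40) mm in the board's frame and leave a 70 mm gap.
- bend2 (a point): Centre of the seam's second bend, at the board's top surface.
- dock (a point): Where the marker's centre lies when it is at the end of the seam, at the board's top surface. There an aluminium keeper strip (90 mm along the board's x, from y = 119 to 139 mm) bridges the board, its underside 12 mm and its top 17 mm above the board's top.
- marker: Wooden marker: a disc 60 mm across and 6 mm thick that lies on the board, with a 10 mm guide pin 11 mm long below it in the seam, and on top an open round cup 14 mm high, 26 mm outside, 18 mm inside. Origin: centre of the disc's underside, z up. Starts in the seam's first leg, between its blind end and bend1. About 80 g.
- marker_cup (a point): Centre of the marker cup's floor (top of the disc); the cup's rim is 14 mm above.
- stop_arm (a joint): Aluminium stop arm, a bar 80 x 10 mm, 2 to 20 mm above the board's top, turning about stop_hinge. 0 = closed: it points along the board's -x, across the seam's last leg, and a stop keeps it from going on towards the dock. Grows (rad) as its free end swings towards the board's -y, anticlockwise from above; 1.57 = clear of the marker's path, 1.9 = end stop. It stays where left.
- stop_hinge (a point): Pivot axis of the stop arm, at the board's top surface; at (110, 45) mm in the board's frame.
- stop_tip (a point): Middle of the free end of the stop arm, at the height of its top edge.
- caddy: Gray plastic caddy fixed on the desk, 150 (x) x 70 (y) x 75 mm high. Origin: centre of its underside. At its -x end is a solid block with the stylus's hole; the rest is an open compartment with two pens and a small ruler (up to 125 mm above the desk, 90 mm and more from the hole).
- socket (a point): Centre of the mouth of the stylus's hole (19 mm across, 70 mm deep, straight down) in the caddy's top.
- stylus: Stylus upright in the caddy: square wooden handle 16 x 16 mm from 5 to 69 mm above the origin (faces along its x and y), steel flange 26 mm across from 0 to 5 mm, resting on the caddy's top, steel shaft 8 mm across to 60 mm below the origin. Origin: centre of the flange's underside; z towards the handle. About 80 g.
- stylus_tip (a point): End of the stylus's rounded tip, 60 mm below its origin.
- paperweight: Glass paperweight, 60 mm across, 42 mm high, standing on the board. Origin: centre of its underside.
- stamp: Blue hand stamp, base 44 x 30 mm, 60 mm high, standing on the board. Origin: centre of its underside.
- tray: Aluminium pencil tray, 200 (x) x 70 (y) x 22 mm high. Origin: centre of its underside.
- pencil_a: Coloured pencil, 164 mm long, 8 mm thick, lying in the tray along its x. Origin: on its underside near the middle.
- pencil_b: Second coloured pencil, same size, lying in the tray.
- stapler: Black stapler, 140 x 36 x 57 mm. Origin: centre of its underside.
- mug: White mug, 76 mm across, 90 mm high, handle at its +y. Origin: centre of its underside.
Not all that is in view belongs to the job. Of the things shaped like the marker, the wooden one is meant. There is more than one size of the stylus; the one meant has the size given above.

How it is judged (in metres and radians):
On the way, in this order (a step that is already met when the one before it is completed fails the run):
1. the stop arm is swung well open (beyond about 70 degrees) while the marker is still in the seam's first leg (value of joint stop_arm above 1.22 rad and x of marker in the frame of board below -0.03 m), for 0.1 s.
2. the marker passes between the posts with the stylus's tip in its cup (horizontal distance between marker and gate below 0.02 m and distance between stylus_tip and marker_cup below 0.02 m), for 0.05 s.
3. the marker is at the end of the seam under the keeper (within 7 mm), brought there by the stylus (horizontal distance between marker and dock below 0.007 m and distance between stylus_tip and marker_cup below 0.025 m), for 0.2 s.
At the end, for the whole second after the job is handed in: The marker lies flat at the dock end of the seam (centre within 7 mm of the dock point), the stop arm is still open (over 1.1 rad), and the stylus stands upright in its hole in the caddy with its flange on the caddy's top (within 10 mm), both at rest (horizontal distance between marker and dock below 0.007 m and z of marker in the frame of dock below 0.004 m and angle between marker's own z axis and vertical below 0.1 rad and value of joint stop_arm above 1.1 rad and distance between stylus and socket below 0.01 m and angle between stylus's own z axis and vertical below 0.12 rad and linear speed of each of stylus, marker below 0.02 m/s); the robot touches nothing.
It fails at once if the gripper or arm touches the marker, the board or its stop arm (contact force between any of the fingers, the arm and marker above 0.3 N or contact force between any of the fingers, the arm and board above 0.3 N).
It fails at once if the marker is moved faster than 0.15 m/s (linear speed of marker above 0.15 m/s).
It fails at once if the marker is lifted out of the seam (more than 7 mm) or tipped (more than 15 degrees) (z of marker in the frame of dock above 0.007 m or angle between marker's own z axis and vertical above 0.26 rad).
It fails at once if the stylus presses on the board, the arm or the marker with more than 20 N (contact force between stylus and board above 20 N or contact force between stylus and marker above 20 N).
It fails at once if another thing on the desk is moved more than 15 mm (distance of any of tray, pencil_a, pencil_b, paperweight, stamp, stapler, mug from where it was at the start of the episode above 0.015 m).
It also fails if it takes over 72 s, if anything falls off the work surface, if the arm or the gripper's body presses on something with over 40 N, if the wrist force passes 120 N, or if a joint passes its speed limit or range.

## Working session

There is one attempt and no reset: what is moved stays moved. The work goes in short steps, Python scripts to look and compute and a tool call to move; the robot and the scene stay as the last step left them, time stands still between calls to the robot, and variables do not carry over. Pictures are saved under pics/ and viewed, about 8 in all and at most 12, crops included, and the job is handed in when it is done.

Besides the shell and the picture viewer there is one more tool, called after "Emit:" as name([rows], argument=value, ...), one row to a line, values as JSON. carry_out: Moves the arm, as the interface text tells. Its arguments: {"type":"object","properties":{"moves":{"type":"array","items":{"type":"object","properties":{"dx":{"type":"number"},"dy":{"type":"number"},"dz":{"type":"number"},"twist":{"type":"number"}}}},"grip":{"type":"number"}},"required":["moves"]}

```bash
mkdir -p pics; cat > h.py <<'E'
from cell import *
import numpy as np, cv2
def save(n,img): cv2.imwrite('pics/'+n+'.png',cv2.cvtColor(img,cv2.COLOR_RGB2BGR))
def cast(ci,u,v,z):
    K=ci['mtx'];R=np.array(ci['R']);t=np.array(ci['t']).ravel()
    d=R.T@np.linalg.inv(K)@np.array([u,v,1.]);c=-R.T@t
    return c+d*(z-c[2])/d[2]
def proj(ci,X):
    p=np.array(ci['mtx'])@(np.array(ci['R'])@np.array(X,float)+np.array(ci['t']).ravel());return p[:2]/p[2]
def cloud(ci,dep):
    K=np.array(ci['mtx']);v,u=np.mgrid[:480,:640]
    P=np.stack([(u-K[0,2])/K[0,0]*dep,(v-K[1,2])/K[1,1]*dep,dep],-1)
    return (P-np.array(ci['t']).ravel())@np.array(ci['R'])
E
python3 - <<'E'
from h import *
for n in('top','scene'):
    p,d=read_camera(n);save(n,p);np.savez(n,p=p,d=d);ci=camera_info(n);print(n,ci)
print(camera_info('wrist'));print(state())
E
```

```text
top {'mtx': array([[549.45379082,   0.        , 315.82658665],
       [  0.        , 549.45379082, 237.82081282],
       [  0.        ,   0.        ,   1.        ]]), 'R': array([[-0.02921277, -0.99947139, -0.01426737],
       [-0.99778726,  0.03001047, -0.05932916],
       [ 0.05972597,  0.01250263, -0.99813651]]), 't': array([  64.25275121,  521.3722442 , 1212.05885311])}
scene {'mtx': array([[477.64966288,   0.        , 324.94847847],
       [  0.        , 477.64966288, 246.98665317],
       [  0.        ,   0.        ,   1.        ]]), 'R': array([[-0.36506423,  0.93064201,  0.02517048],
       [ 0.49770323,  0.21794069, -0.83951972],
       [-0.78677799, -0.29395118, -0.54274588]]), 't': array([ 154.73671368, -222.81849402, 1444.72413195])}
{'mtx': array([[371.64829954,   0.        , 319.10425698],
       [  0.        , 371.64829954, 241.52028519],
       [  0.        ,   0.        ,   1.        ]]), 'R': array([[ 0.42877668, -0.90340914, -0.00157842],
       [-0.8736331 , -0.41508797,  0.25390389],
       [-0.23003428, -0.10748911, -0.96722816]]), 't': array([-621.40258367,  -29.74556121,  389.64142157])}
{'t': 0.1, 'joints': array([-1.23459664e+00,  4.91495542e-01,  1.55939982e+00,  1.53037435e-05,
        1.09170479e+00, -1.05622417e-01]), 'qvel': array([ 0.00119469,  0.00016762, -0.00085044,  0.00121447,  0.00029429,
        0.00022118]), 'tau': array([ 3.18553924e-03, -6.13623333e+01, -2.58604252e+01,  6.94188173e-02,
        4.70467249e-02, -8.26628639e-05]), 'eef_pos': array([ 267.16898983, -564.7358195 ,  180.11862925]), 'tcp_rot': array([-3.14059219e+00, -1.19715336e-04,  4.41814981e-01]), 'ft_force': array([ 0.15063259,  0.30427225, -0.17505941]), 'moment': array([ 0.00141891, -0.01785982, -0.06124612]), 'opening': 0.9988478418489483}
```

View pics/top.png

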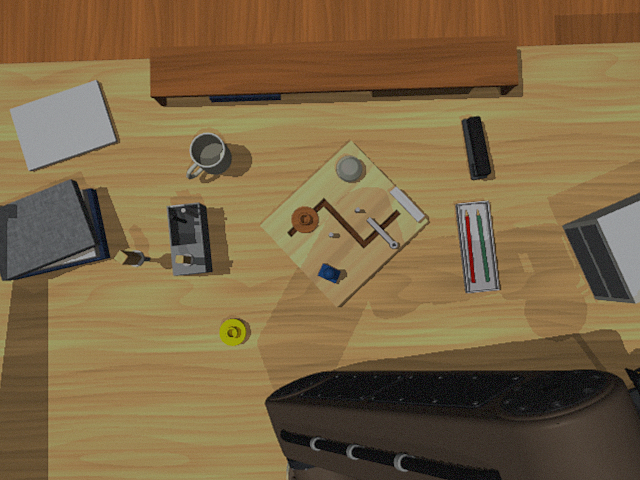

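View pics/scene.png

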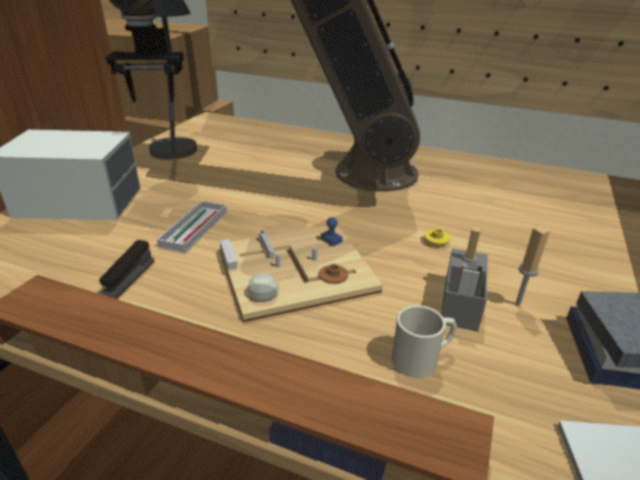

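The top view shows the board with corners at about (351,141), (429,220), (341,306) and (260,227). The wooden marker is at (306,220), the stop hinge at (396,245), and the caddy stylus at (184,259). A bigger stylus stands at (125,257) and a yellow decoy at (233,332). The scene view agrees with this.

```bash
python3 - <<'E'
from h import *
z=np.load('top.npz');p=z['p'];d=z['d']
a=cv2.resize(p[135:315,255:435],None,fx=3.3,fy=3.3,interpolation=cv2.INTER_CUBIC)
b=cv2.resize(p[195:285,105:225],None,fx=1.65*1,fy=1.65,interpolation=cv2.INTER_CUBIC)
b=cv2.resize(p[200:280,165:215],(200,320),interpolation=cv2.INTER_CUBIC)
o=np.zeros((594,800,3),np.uint8);o[:,:594]=a;o[:320,600:]=b
save('crop1',o)
E
```

```text
(no output)
```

View pics/crop1.png

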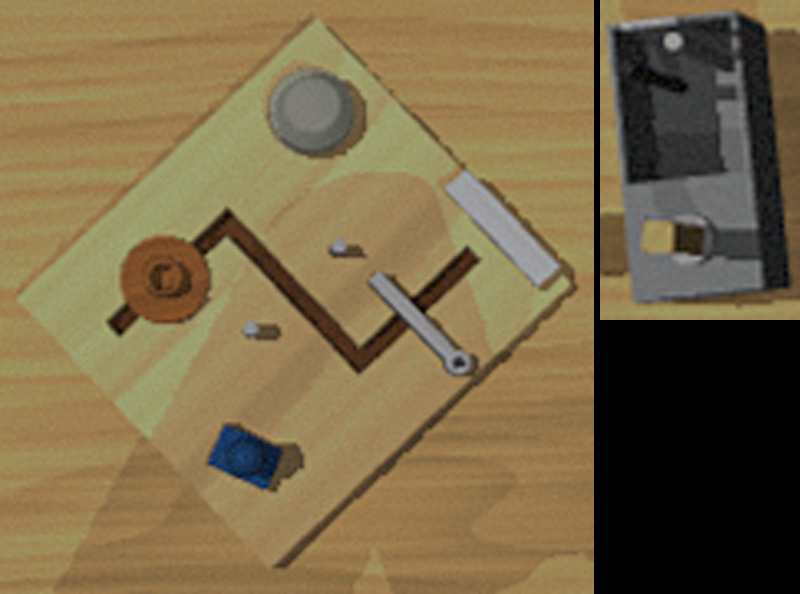

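```bash
python3 - <<'E'
from h import *
ci=camera_info('top')
A=lambda u,v:(255+(u+.5)/3.3-.5,135+(v+.5)/3.3-.5)
B=lambda u,v:(165+(u-600+.5)/4-.5,200+(v+.5)/4-.5)
pts=[((317,20),(-125,140)),((575,283),(125,140)),((18,298),(-125,-140)),((278,567),(125,-140)),((230,208),(-72,7)),((360,374),(72,-7))]
W=np.array([cast(ci,*A(*a),20)[:2] for a,_ in pts]);L=np.array([b for _,b in pts],float)
lc=L-L.mean(0);wc=W-W.mean(0)
yaw=np.arctan2((lc[:,0]*wc[:,1]-lc[:,1]*wc[:,0]).sum(),(lc*wc).sum())
R=np.array([[np.cos(yaw),-np.sin(yaw)],[np.sin(yaw),np.cos(yaw)]]);t=W.mean(0)-R@L.mean(0)
print('board',t,yaw,np.round(W-(L@R.T+t),1))
np.savez('board',R=R,t=t)
for n,uv,z in[('marker disc',(165,279),26),('cup rim',(169,278),40),('hinge',(459,362),40),('armtip',(375,278),40),('post',(338,247),50),('post2',(251,329),50)]:
    w=cast(ci,*A(*uv),z)[:2];print(n,w,R.T@(w-t))
for n,l in [('b1',(-65,0)),('gate',(0,0)),('b2',(65,0)),('dock',(65,100)),('hinge',(110,45)),('tip',(30,45))]:print(n,R@l+t)
for uv,z in[((610,27),75),((740,13),75),((768,288),75),((635,300),75),((692,240),80),((657,236),144)]:print('caddy',uv,cast(ci,*B(*uv),z))
p=np.load('top.npz');C=cloud(ci,p['d'])
m=(C[...,2]>135)&(C[...,2]<160);m[:, :170]=0;m[:,200:]=0;m[:240]=0;m[275:]=0
print('handle top',m.sum(),C[m].mean(0),C[m].min(0),C[m].max(0))
E
```

```text
board [554.49952795 -15.92361962] -2.409859716638248 [[-1.9  0.5]
 [-1.  -0.3]
 [ 1.4  0.6]
 [ 1.4 -2.5]
 [-0.6  0.1]
 [ 0.7  1.8]]
marker disc [564.62441305  72.25364829] [-66.44961411 -58.8403999 ]
cup rim [563.88733899  69.12589908] [-63.81138117 -57.0057827 ]
hinge [ 502.20623798 -121.30680255] [109.31995493  43.46666393]
armtip [559.70344663 -67.72924548] [30.74263828 42.02134971]
post [580.05107626 -43.23492482] [-0.76248175 37.3926147 ]
post2 [527.5918479  15.7918257] [ -1.17120247 -41.5754856 ]
b1 [602.86067461  27.50677864]
gate [554.49952795 -15.92361962]
b2 [506.13838128 -59.35401789]
dock [ 572.95437861 -133.75578198]
hinge [ 502.72478624 -122.90201053]
tip [562.24619752 -69.44921267]
caddy (610, 27) [596.56725292 364.59065438  75.        ]
caddy (740, 13) [601.94453945 294.63748696  75.        ]
caddy (768, 288) [454.54475512 282.16339877  75.        ]
caddy (635, 300) [450.24716983 353.16358071  75.        ]
caddy (692, 240) [481.09564714 321.04081191  80.        ]
caddy (657, 236) [481.88803732 322.75209579 144.        ]
handle top 72 [482.1523279  322.48684029 142.97183905] [474.96626916 314.26258871 135.16820011] [489.36598628 331.69318108 148.74099949]
```

Board fit residuals are under 2.5 mm, and the hinge, posts and arm tip land where the given geometry puts them. The stylus top at z≈143 matches the right size. I'll go above the stylus.

Emit:
carry_out([
  {"dx":0.2,"dy":-0.12,"dz":-0.06,"twist":25.3},
  {"dx":0.2,"dy":-0.12,"dz":-0.06,"twist":25.3},
  {"dx":0.2,"dy":-0.12,"dz":-0.06,"twist":25.3},
  {"dx":0.2,"dy":-0.12,"dz":-0.06,"twist":25.3},
  {"dx":0.2,"dy":-0.12,"dz":-0.06,"twist":25.3},
])

```text
t: 0.6
eef_pos: [397.7, -368.8, 241.2]
tcp_rot: [-3.141, -0.0, 0.0]
ft_force: [0.6, -0.9, -0.1]
opening: 1.002
```

Emit:
carry_out([
  {"dx":0.08,"dy":-0.22},
  {"dx":0.08,"dy":-0.22},
  {"dx":0.08,"dy":-0.22},
  {"dx":0.08,"dy":-0.22},
  {"dx":0.08,"dy":-0.22},
])

```text
schema error: expected keys dx, dy, dz, twist
```

Emit:
carry_out([
  {"dx":0,"dy":-0.24},
  {"dx":0,"dy":-0.24},
  {"dx":0,"dy":-0.24},
  {"dx":0,"dy":-0.24},
  {"dx":0,"dy":-0.24},
])

```text
schema error: expected keys dx, dy, dz, twist
```

Emit:
carry_out([
  {"dx":0,"dy":-0.23},
  {"dx":0,"dy":-0.23},
  {"dx":0,"dy":-0.23},
  {"dx":0,"dy":-0.23},
  {"dx":0,"dy":-0.23},
])

```text
schema error: expected keys dx, dy, dz, twist
```

Emit:
carry_out([
  {"dx":0.08,"dy":-0.22,"dz":0,"twist":0},
  {"dx":0.08,"dy":-0.22,"dz":0,"twist":0},
  {"dx":0.08,"dy":-0.22,"dz":0,"twist":0},
  {"dx":0.08,"dy":-0.22,"dz":0,"twist":0},
  {"dx":0.08,"dy":-0.22,"dz":0,"twist":0},
])

```text
t: 1.1
eef_pos: [477.0, -148.2, 240.6]
tcp_rot: [-3.141, 0.0, 0.001]
ft_force: [1.1, 0.0, 0.5]
opening: 0.999
```

Emit:
carry_out([
  {"dx":0,"dy":-0.24,"dz":0,"twist":0},
  {"dx":0,"dy":-0.24,"dz":0,"twist":0},
  {"dx":0,"dy":-0.24,"dz":0,"twist":0},
  {"dx":0,"dy":-0.24,"dz":0,"twist":0},
  {"dx":0,"dy":-0.24,"dz":0,"twist":0},
])

```text
t: 1.6
eef_pos: [476.0, 91.5, 240.6]
tcp_rot: [-3.142, 0.0, 0.001]
ft_force: [-0.0, 0.3, -0.2]
opening: 0.999
```

Emit:
carry_out([
  {"dx":0,"dy":-0.23,"dz":0,"twist":0},
  {"dx":0,"dy":-0.23,"dz":0,"twist":0},
  {"dx":0,"dy":-0.23,"dz":0,"twist":0},
  {"dx":0,"dy":-0.23,"dz":0,"twist":0},
  {"dx":0,"dy":-0.23,"dz":0,"twist":0},
])

```text
t: 2.1
eef_pos: [475.9, 322.1, 240.2]
tcp_rot: [3.142, 0.0, 0.002]
ft_force: [0.7, -0.6, -0.0]
opening: 1.002
```

```bash
python3 - <<'E'
from h import *
s=state();print(s['eef_pos'],s['tcp_rot']);ci=camera_info('wrist')
p,d=read_camera('wrist');save('w1',p);np.savez('w1',p=p,d=d,**ci)
print(-np.array(ci['R']).T@ci['t'],ci['R'])
E
```

```text
[475.86144604 322.12697081 240.19943297] [3.14159237e+00 4.38710800e-04 2.09276605e-03]
[545.64970621 324.90141276 443.45177634] [[ 3.42503868e-03 -9.99993973e-01 -5.68758953e-04]
 [-9.67011524e-01 -3.45694083e-03  2.54709171e-01]
 [-2.54709602e-01 -3.22392300e-04 -9.67017536e-01]]
```

View pics/w1.png

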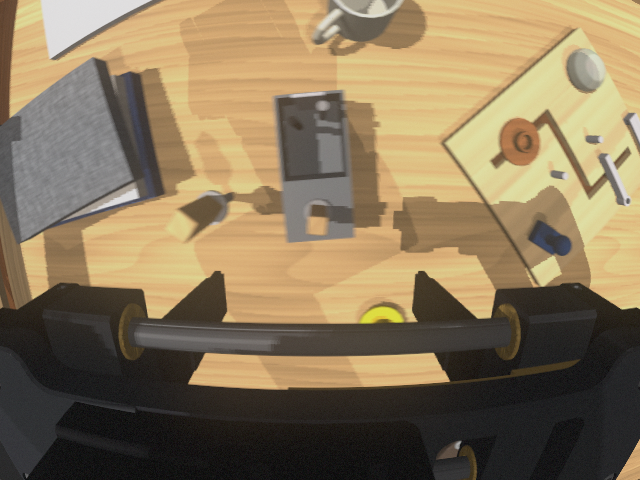

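The wrist view shows the stylus handle at about (318,225), square to the gripper, with the bigger stylus top at about (185,225), well to its left.

```bash
cat >> h.py <<'E'
def fcast(ci,u,v,z):
    K=np.array(ci['mtx']);R=np.array(ci['R']);t=np.array(ci['t']).ravel()
    a=np.array([(u-K[0,2])/K[0,0],(v-K[1,2])/K[1,1]]);th=np.hypot(*a)
    d=R.T@np.append(a/max(th,1e-9)*np.sin(th),np.cos(th));c=-R.T@t
    return c+d*(z-c[2])/d[2]
E
python3 - <<'E'
from h import *
z=np.load('w1.npz');p=z['p'];hsv=cv2.cvtColor(p,cv2.COLOR_RGB2HSV)
m=(hsv[...,1]>70)&(hsv[...,2]>110);mm=np.zeros_like(m);mm[200:245,300:340]=m[200:245,300:340]
n,l,st,c=cv2.connectedComponentsWithStats(mm.astype(np.uint8))
i=1+st[1:,4].argmax();print(st[i],c[i]);r=cv2.minAreaRect(np.argwhere(l==i)[:,::-1].astype(np.float32));print(r)
for q in cv2.boxPoints(r):print(fcast(z,*q,144))
print('handle',fcast(z,*r[0],144))
print('big stylus',fcast(z,185,225,170)); print('caddy corners',[fcast(z,*q,75).round() for q in((275,97),(344,91),(355,236),(288,242))])
E
```

```text
[306 214  24  22 393] [317.18066158 224.92366412]
((317.229736328125, 225.1216278076172), (21.53626823425293, 19.892276763916016), 9.462322235107422)
[473.89713865 336.5390146  144.        ]
[490.43365954 333.77543416 144.        ]
[487.53893609 316.35512626 144.        ]
[470.93366218 318.90913213 144.        ]
handle [480.74591321 326.39439504 144.        ]
big stylus [486.68764398 430.36982607 170.        ]
caddy corners [array([595., 368.,  75.]), array([601., 301.,  75.]), array([455., 288.,  75.]), array([448., 357.,  75.])]
```

```bash
python3 - <<'E'
from h import *
z=np.load('top.npz');C=cloud(camera_info('top'),z['d'])
q=C[240:275,105:160].reshape(-1,3)
for lo,hi in((100,130),(130,160),(160,190),(190,230)):
    k=q[(q[:,2]>lo)&(q[:,2]<hi)]
    if len(k):print(lo,len(k),k.mean(0).round(1),k.min(0).round(),k.max(0).round())
q=C[195:285,165:215].reshape(-1,3);k=q[(q[:,2]>70)&(q[:,2]<78)];print('caddy top',k.mean(0),np.percentile(k,[1,99],axis=0))
E
```

```text
100 61 [487.5 423.  115.7] [474. 417. 100.] [502. 431. 129.]
130 79 [486.8 423.  145.4] [474. 417. 130.] [502. 431. 160.]
160 140 [488.4 428.8 171.3] [476. 417. 161.] [502. 442. 177.]
caddy top [500.44024436 322.71676537  74.42489387] [[452.68565578 287.70742827  70.33186691]
 [602.14618437 364.78436529  77.79470482]]
```

Emit:
carry_out([
  {"dx":0.005,"dy":-0.001,"dz":0.04,"twist":8},
  {"dx":0.005,"dy":-0.001,"dz":0.08,"twist":8},
  {"dx":0.005,"dy":-0.001,"dz":0.11,"twist":8},
  {"dx":0.005,"dy":-0.001,"dz":0.133,"twist":8},
  {"dx":0.005,"dy":-0.001,"dz":0.133,"twist":8},
])

```text
t: 2.65
eef_pos: [480.1, 319.1, 104.6]
tcp_rot: [3.138, 0.005, -0.139]
ft_force: [-0.2, -0.2, 0.8]
opening: 1.003
```

```bash
python3 - <<'E'
from h import *
s=state();print(s['eef_pos'],s['tcp_rot'],s['ft_force']);ci=camera_info('wrist')
p,d=read_camera('wrist');save('w2',p[150:450]);np.savez('w2',p=p,d=d,**ci)
E
```

```text
[480.09437789 319.12708833 104.64988647] [ 3.13820528  0.00468365 -0.13949562] [-0.15370574 -0.2160809   0.82683754]
```

View pics/w2.png

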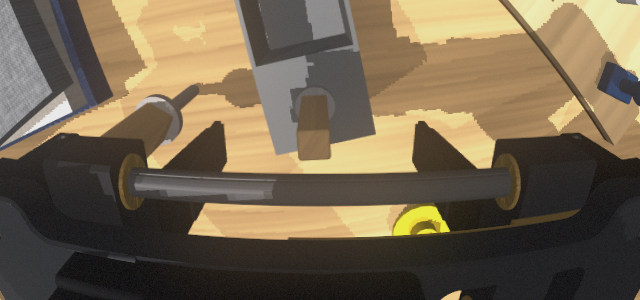

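The handle top sits at about x=314 against the finger midpoint of 319, so it is about 2 mm off towards +y. I'll let the arm settle.

Emit:
carry_out([
  {"dx":0,"dy":-0.001,"dz":0,"twist":0},
  {"dx":0,"dy":-0.001,"dz":0,"twist":0},
])

```text
t: 2.9
eef_pos: [482.4, 321.4, 109.0]
tcp_rot: [-3.14, -0.002, -0.139]
ft_force: [0.1, -0.9, 0.1]
opening: 0.997
```

Emit:
carry_out([
  {"dx":0,"dy":-0.001,"dz":0,"twist":0},
  {"dx":0,"dy":-0.001,"dz":0,"twist":0},
  {"dx":0,"dy":-0.001,"dz":0,"twist":0},
  {"dx":0,"dy":-0.001,"dz":0,"twist":0},
  {"dx":0,"dy":-0.001,"dz":0,"twist":0},
], grip=0.0)

```text
t: 3.4
eef_pos: [481.9, 322.0, 107.6]
tcp_rot: [3.142, -0.0, -0.139]
ft_force: [0.2, 0.6, 0.5]
opening: 0.639
```

Emit:
carry_out([
  {"dx":0,"dy":0,"dz":0,"twist":0},
  {"dx":0,"dy":0,"dz":0,"twist":0},
  {"dx":0,"dy":0,"dz":0,"twist":0},
  {"dx":0,"dy":0,"dz":0,"twist":0},
  {"dx":0,"dy":0,"dz":0,"twist":0},
])

```text
t: 3.9
eef_pos: [481.8, 322.0, 107.6]
tcp_rot: [3.141, 0.0, -0.139]
ft_force: [0.1, -0.7, 0.0]
opening: 0.213
```

```bash
python3 -c "
from h import *
s=state();print(s['eef_pos'],s['tcp_rot'],s['ft_force'],s['opening'])"
```

```text
[481.84735419 321.96889484 107.57109922] [ 3.14145626e+00  1.35985680e-05 -1.39377534e-01] [ 0.10671732 -0.65646437  0.03688319] 0.21320545332406998
```

Emit:
carry_out([
  {"dx":0,"dy":0,"dz":0,"twist":0},
  {"dx":0,"dy":0,"dz":0,"twist":0},
  {"dx":0,"dy":0,"dz":0,"twist":0},
  {"dx":0,"dy":0,"dz":0,"twist":0},
])

```text
t: 4.3
eef_pos: [481.9, 322.0, 107.6]
tcp_rot: [3.141, -0.0, -0.139]
ft_force: [-0.7, 0.0, 0.9]
opening: 0.156
```

Emit:
carry_out([
  {"dx":0,"dy":0,"dz":-0.02,"twist":0},
  {"dx":0,"dy":0,"dz":-0.05,"twist":0},
  {"dx":0,"dy":0,"dz":-0.08,"twist":0},
  {"dx":0,"dy":0,"dz":-0.1,"twist":0},
  {"dx":0,"dy":0,"dz":-0.1,"twist":0},
])

```text
t: 4.8
eef_pos: [482.8, 322.5, 210.1]
tcp_rot: [-3.139, -0.004, -0.139]
ft_force: [-0.3, -0.2, -1.5]
opening: 0.159
```

Emit:
carry_out([
  {"dx":0.01,"dy":0.03,"dz":0,"twist":-8},
  {"dx":0.025,"dy":0.075,"dz":0,"twist":-8},
  {"dx":0.04,"dy":0.12,"dz":0,"twist":-8},
  {"dx":0.055,"dy":0.165,"dz":0,"twist":-8},
  {"dx":0.067,"dy":0.192,"dz":0,"twist":-8},
])

```text
t: 5.3
eef_pos: [521.1, 119.8, 206.3]
tcp_rot: [3.141, 0.002, -0.001]
ft_force: [0.7, 0.2, -0.8]
opening: 0.159
```

Emit:
carry_out([
  {"dx":0.01,"dy":0.045,"dz":0,"twist":0},
  {"dx":0.02,"dy":0.095,"dz":0,"twist":0},
  {"dx":0.03,"dy":0.145,"dz":0,"twist":0},
  {"dx":0.04,"dy":0.19,"dz":0,"twist":0},
  {"dx":0.043,"dy":0.217,"dz":0,"twist":0},
])

```text
t: 5.8
eef_pos: [564.6, -97.6, 206.0]
tcp_rot: [-3.142, 0.001, -0.002]
ft_force: [1.1, 0.6, -0.4]
opening: 0.157
```

Emit:
carry_out([
  {"dx":0,"dy":0,"dz":0,"twist":0},
  {"dx":0,"dy":0,"dz":0,"twist":0},
])

```text
t: 6.0
eef_pos: [564.0, -94.5, 206.3]
tcp_rot: [-3.141, 0.002, -0.001]
ft_force: [-0.6, -0.6, -0.3]
opening: 0.16
```

```bash
python3 - <<'E'
from h import *
s=state();print(s['eef_pos'],s['tcp_rot'],s['opening']);ci=camera_info('wrist')
p,d=read_camera('wrist');np.savez('w3',p=p,d=d,**ci);q,dq=read_camera('scene');np.savez('s3',p=q,d=dq)
o=np.zeros((560,800,3),np.uint8);o[:360,:640]=p[:360];o[360:,:300]=q[170:370,190:490][:200];save('w3',o)
E
```

```text
[564.02491644 -94.53365976 206.33642408] [-3.14094748e+00  1.82323813e-03 -1.07686889e-03] 0.1599707177989885
```

View pics/w3.png

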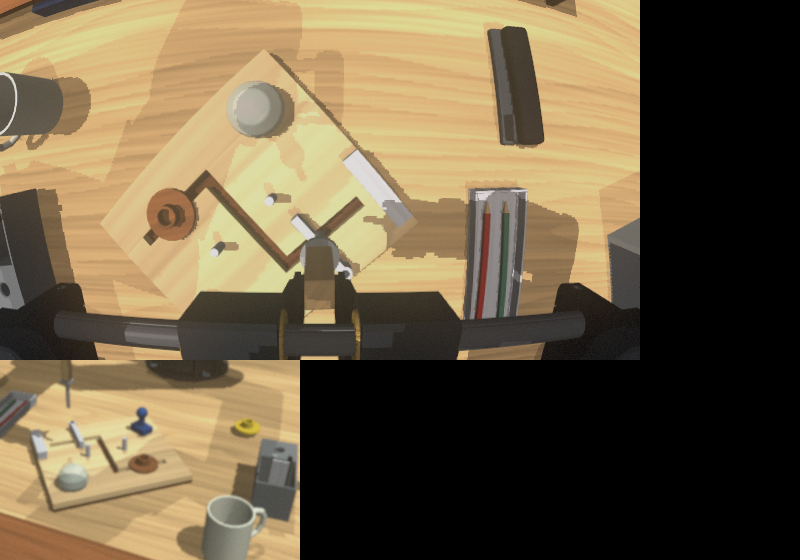

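The stylus is held upright, flange at about (320,253). The marker cup is at (172,214), bend1's corner at (207,171), and the arm's free end at (297,220). Next I'll compare the scene and wrist measurements with the board fit.

```bash
python3 - <<'E'
from h import *
b=np.load('board.npz');R=b['R'];t=b['t'];z=np.load('w3.npz')
for n,uv,h in[('left(-125,-140)',(101,223),20),('top(-125,140)',(265,50),20),('right(125,140)',(417,221),20),('b1 outer(-72,7)',(207,171),20),('cup rim c',(172,215),40),('post(0,40)',(270,200),50),('post(0,-40)',(215,253),50),('b2 outer(72,-7)',(288,272),20)]:
    w=fcast(z,*uv,h)[:2];print(n,w.round(1),(R.T@(w-t)).round(1))
cs=camera_info('scene');tip=[564,-94.5,113.8];print('scene tip pred',proj(cs,tip),'flange',proj(cs,[564,-94.5,173.8]))
p=np.load('s3.npz')['p'];save('s3',cv2.resize(p[120:260,180:340],(800,700),interpolation=cv2.INTER_CUBIC)[100:])
E
```

```text
left(-125,-140) [554.  172.8] [-125.8 -140.8]
top(-125,140) [737.7 -35.2] [-123.4  136.7]
right(125,140) [ 554.2 -198.8] [122.4 135.9]
b1 outer(-72,7) [609.4  29. ] [-70.9   3.2]
cup rim c [565.4  65.3] [-62.4 -53.1]
post(0,40) [581.  -43.5] [-1.3 38.2]
post(0,-40) [526.5  16.3] [ -0.7 -42.7]
b2 outer(72,-7) [495.8 -57.1] [71.2 -8.6]
scene tip pred [257.65201341 218.21559738] flange [256.07872099 191.46486424]
```

View pics/s3.png

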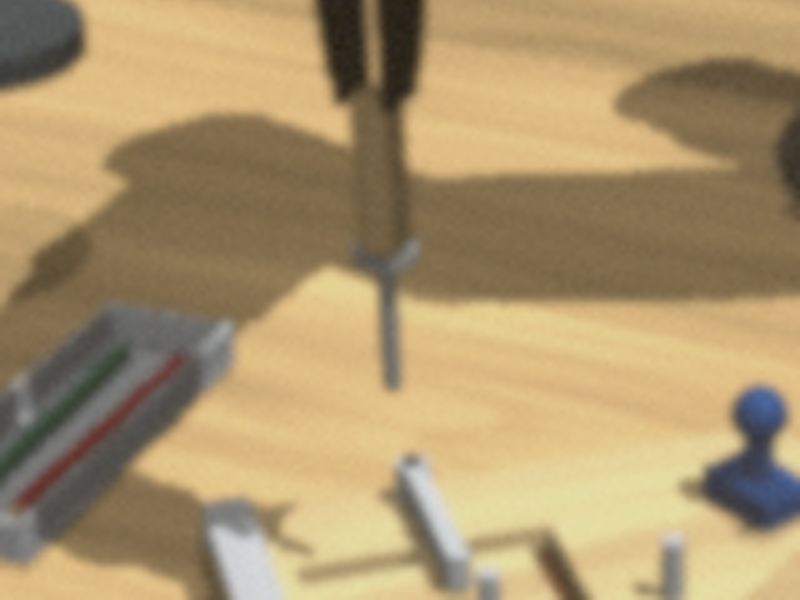

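The tip is seen at scene pixel (258.4,217.6) against a predicted (257.7,218.2), so the stylus is vertical. The wrist view suggests a board shift of about 1.5 mm, which I'll fold in. Now the path for the stop arm.

```bash
python3 - <<'E'
from h import *
b=np.load('board.npz');R=b['R'];t=np.array([553.8,-14.9]);np.savez('board',R=R,t=t)
s=state();c=s['eef_pos'][:2];print(s['eef_pos'],R.T@(c-t))
for th in np.r_[0:1.66:.165]:
    l=np.array([110,45])+58*np.array([-np.cos(th),-np.sin(th)])+9*np.array([-np.sin(th),np.cos(th)])
    w=R@l+t-c;print(round(th,2),l.round(),'dx %.1f dy %.1f'%(w[0],-w[1]))
E
```

```text
[564.21017051 -93.44556123 207.00776768] [44.73564959 65.39494242]
0.0 [52. 54.] dx -13.0 dy -3.6
0.16 [51. 44.] dx -19.0 dy -11.3
0.33 [52. 35.] dx -26.1 dy -17.8
0.5 [55. 25.] dx -34.1 dy -23.1
0.66 [59. 17.] dx -43.0 dy -27.0
0.82 [64.  9.] dx -52.4 dy -29.4
0.99 [71.  1.] dx -62.0 dy -30.3
1.16 [78. -4.] dx -71.7 dy -29.5
1.32 [87. -9.] dx -81.0 dy -27.2
1.48 [ 96. -12.] dx -89.9 dy -23.3
1.65 [106. -14.] dx -98.0 dy -18.0
```

Emit:
carry_out([
  {"dx":0,"dy":0,"dz":0.03,"twist":0},
  {"dx":0,"dy":0,"dz":0.055,"twist":0},
  {"dx":0,"dy":0,"dz":0.075,"twist":0},
  {"dx":0,"dy":0,"dz":0.083,"twist":0},
  {"dx":0,"dy":0,"dz":0.083,"twist":0},
])

```text
t: 6.6
eef_pos: [564.2, -93.4, 124.0]
tcp_rot: [-3.141, 0.002, 0.001]
ft_force: [-0.3, 0.1, -0.7]
opening: 0.16
```

Emit:
carry_out([
  {"dx":-0.007,"dy":-0.002,"dz":0,"twist":0},
  {"dx":-0.013,"dy":-0.004,"dz":0,"twist":0},
  {"dx":-0.019,"dy":-0.011,"dz":0,"twist":0},
  {"dx":-0.026,"dy":-0.018,"dz":0,"twist":0},
  {"dx":-0.034,"dy":-0.023,"dz":0,"twist":0},
])

```text
t: 7.1
eef_pos: [530.1, -70.8, 125.0]
tcp_rot: [3.141, -0.001, 0.001]
ft_force: [0.7, -0.5, -0.4]
opening: 0.156
```

Emit:
carry_out([
  {"dx":-0.009,"dy":-0.004,"dz":0,"twist":0},
  {"dx":-0.018,"dy":-0.006,"dz":0,"twist":0},
  {"dx":-0.028,"dy":-0.007,"dz":0,"twist":0},
  {"dx":-0.038,"dy":-0.006,"dz":0,"twist":0},
  {"dx":-0.047,"dy":-0.004,"dz":0,"twist":0},
])

```text
t: 7.6
eef_pos: [482.7, -67.6, 124.7]
tcp_rot: [3.142, -0.0, 0.0]
ft_force: [0.8, 0.3, -0.7]
opening: 0.155
```

Emit:
carry_out([
  {"dx":-0.009,"dy":0.004,"dz":0,"twist":0},
  {"dx":-0.017,"dy":0.009,"dz":0,"twist":0},
  {"dx":-0.017,"dy":0.009,"dz":0,"twist":0},
])

```text
t: 7.9
eef_pos: [465.6, -77.1, 124.7]
tcp_rot: [-3.142, 0.0, -0.001]
ft_force: [-0.6, 1.0, -0.4]
opening: 0.155
```

```bash
python3 - <<'E'
from h import *
b=np.load('board.npz');R=b['R'];t=b['t']
s=state();c=s['eef_pos'];print(c,R.T@(c[:2]-t),s['ft_force'],s['opening'])
E
```

```text
[465.60958068 -77.08589842 124.65548992] [107.16535597 -12.65790277] [-0.59946752  0.99534953 -0.41873636] 0.1549299650071251
```

Emit:
carry_out([
  {"dx":0.007,"dy":-0.007,"dz":0,"twist":0},
  {"dx":0.007,"dy":-0.007,"dz":-0.02,"twist":0},
  {"dx":0.007,"dy":-0.007,"dz":-0.05,"twist":0},
  {"dx":0.007,"dy":-0.007,"dz":-0.08,"twist":0},
  {"dx":0.007,"dy":-0.007,"dz":-0.08,"twist":0},
])

```text
t: 8.4
eef_pos: [475.7, -69.4, 207.8]
tcp_rot: [3.14, -0.006, 0.001]
ft_force: [0.3, -0.2, -1.8]
opening: 0.156
```

Emit:
carry_out([
  {"dx":0.012,"dy":-0.035,"dz":0,"twist":0},
  {"dx":0.025,"dy":-0.07,"dz":0,"twist":0},
  {"dx":0.04,"dy":-0.11,"dz":0,"twist":0},
  {"dx":0.047,"dy":-0.138,"dz":0,"twist":0},
  {"dx":0.047,"dy":-0.138,"dz":0,"twist":0},
])

```text
t: 8.9
eef_pos: [521.1, 71.9, 203.4]
tcp_rot: [-3.141, 0.001, 0.004]
ft_force: [-0.6, 0.0, -0.9]
opening: 0.156
```

Emit:
carry_out([
  {"dx":0,"dy":0,"dz":0,"twist":0},
  {"dx":0,"dy":0,"dz":0,"twist":0},
])

```text
t: 9.1
eef_pos: [520.3, 68.1, 204.1]
tcp_rot: [3.141, 0.001, -0.0]
ft_force: [-0.5, -0.5, -0.7]
opening: 0.162
```

```bash
python3 - <<'E'
from h import *
s=state();print(s['eef_pos'],s['tcp_rot'],s['opening']);ci=camera_info('wrist')
p,d=read_camera('wrist');np.savez('w4',p=p,d=d,**ci);save('w4',p[:340])
hsv=cv2.cvtColor(p,cv2.COLOR_RGB2HSV)
m=((hsv[...,0]<14)&(hsv[...,1]>120)&(hsv[...,2]>70)).astype(np.uint8);m[:100]=0;m[300:]=0;m[:,:200]=0;m[:,440:]=0
n,l,st,c=cv2.connectedComponentsWithStats(m)
for i in range(1,n):
    if st[i,4]>150:print(st[i],c[i])
E
```

```text
[520.34516797  68.14379867 204.07946634] [ 3.14134839e+00  8.98602305e-04 -8.98663926e-05] 0.16163060321700146
[ 288  144   56   56 2077] [314.88059701 171.38661531]
```

View pics/w4.png

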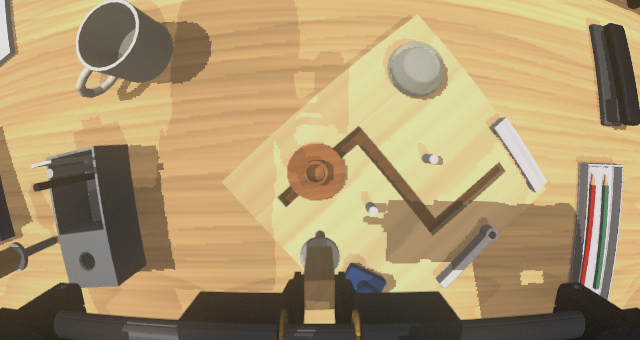

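The stop arm is open, running from the hinge at (490,235) to its tip at (443,283), parallel to the board's side. The cup is at (317,172), bend1's corner at (360,128), bend2's corner at (433,233), and the socket at (87,260).

```bash
python3 - <<'E'
from h import *
b=np.load('board.npz');R=b['R'];t=b['t'];z=np.load('w4.npz')
for n,uv,h in[('disc',(316.5,171.5),26),('cup rim',(317.5,172.5),40),('b1 outer(-72,7)',(360,127),20),('b2 outer(72,-7)',(433,233),20),('left(-125,-140)',(222,183),20),('top(-125,140)',(418,14),20),('hinge',(490,235),40),('armtip',(442,285),30),('socket',(87,260),75)]:
    w=fcast(z,*uv,h)[:2];print(n,w.round(1),(R.T@(w-t)).round(1))
E
```

```text
disc [563.7  73.6] [-66.5 -59.2]
cup rim [563.6  72.5] [-65.7 -58.4]
b1 outer(-72,7) [610.2  28.8] [-71.2   5.2]
b2 outer(72,-7) [498.  -55.1] [68.4 -7.4]
left(-125,-140) [552.5 174.5] [-125.6 -141.8]
top(-125,140) [739.7 -34.6] [-125.2  138.8]
hinge [ 501.  -116.4] [107.1  40.2]
armtip [440.  -68.3] [120.4 -36.3]
socket [481.5 322.7] [-171.7 -299.5]
```

Emit:
carry_out([
  {"dx":0.02,"dy":-0.0015,"dz":0.02,"twist":0},
  {"dx":0.0435,"dy":-0.0035,"dz":0.04,"twist":0},
  {"dx":0.0435,"dy":-0.0035,"dz":0.055,"twist":0},
  {"dx":0.0435,"dy":-0.0035,"dz":0.065,"twist":0},
  {"dx":0.0435,"dy":-0.0035,"dz":0.065,"twist":0},
])

```text
t: 9.65
eef_pos: [563.2, 71.4, 138.5]
tcp_rot: [3.141, 0.002, -0.001]
ft_force: [-0.5, -0.3, -0.8]
opening: 0.155
```

Emit:
carry_out([
  {"dx":0,"dy":0,"dz":0,"twist":0},
  {"dx":0,"dy":0,"dz":0,"twist":0},
])

```text
t: 9.85
eef_pos: [564.2, 71.9, 140.6]
tcp_rot: [3.142, -0.001, -0.0]
ft_force: [0.5, 0.3, 0.2]
opening: 0.158
```

```bash
python3 - <<'E'
from h import *
s=state();c=s['eef_pos'];print(c,s['opening']);q,_=read_camera('scene')
tip=c-[0,0,92.6];cs=camera_info('scene');a=proj(cs,tip);print(a,proj(cs,[c[0],c[1],40]))
o=cv2.resize(q[200:300,270:400],(780,600),interpolation=cv2.INTER_CUBIC);print('in crop',(a-[270,200])*6);save('s5',o)
E
```

```text
[564.2478424   71.88604134 140.59908475] 0.1575324054626094
[333.39263474 263.7064212 ] [333.25397296 266.97906562]
in crop [380.35580843 382.23852719]
```

View pics/s5.png

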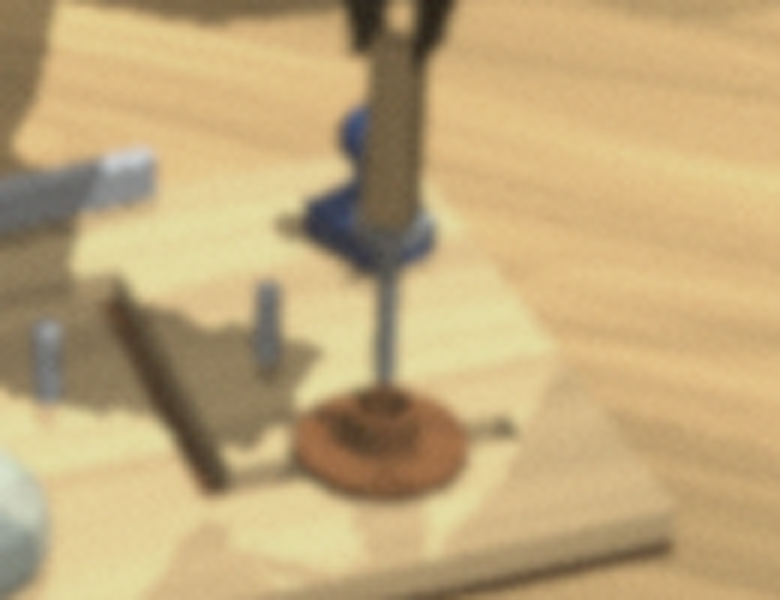

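The tip at (385,382) is right above the cup mouth, centred at about (382,401). The point under the tip at rim height projects to (380,402). I'm descending into the cup.

Emit:
carry_out([
  {"dx":0,"dy":0,"dz":0.005,"twist":0},
  {"dx":0,"dy":0,"dz":0.01,"twist":0},
  {"dx":0,"dy":0,"dz":0.014,"twist":0},
  {"dx":0,"dy":0,"dz":0.018,"twist":0},
  {"dx":0,"dy":0,"dz":0.018,"twist":0},
])

```text
t: 10.4
eef_pos: [563.8, 72.1, 120.9]
tcp_rot: [3.141, 0.001, 0.0]
ft_force: [-0.4, 0.4, -1.1]
opening: 0.156
```

```bash
python3 - <<'E'
from h import *
b=np.load('board.npz');R=b['R'];t=b['t']
s=state();c=s['eef_pos'];print(c,R.T@(c[:2]-t),s['ft_force'],s['opening'])
for n,l in[('b1',(-65,2)),('b1b',(-65,4)),('b2',(67,0)),('b2b',(69,0)),('dock',(65,100)),('dock+',(65,105))]:
    w=R@l+t;print(n,w.round(1))
print('unit +y',R[:,1],'+x',R[:,0])
E
```

```text
[563.76609617  72.06346291 120.90663826] [-65.52045642 -58.04340398] [-0.41584452  0.40288977 -1.09745009] 0.15619225336648518
b1 [603.5  27. ]
b1b [604.8  25.6]
b2 [504.  -59.7]
b2b [502.5 -61. ]
dock [ 572.3 -132.7]
dock+ [ 575.6 -136.5]
unit +y [ 0.66815997 -0.74401764] +x [-0.74401764 -0.66815997]
```

Emit:
carry_out([
  {"dx":0.002,"dy":0.002,"dz":0,"twist":0},
  {"dx":0.005,"dy":0.0056,"dz":0,"twist":0},
  {"dx":0.008,"dy":0.009,"dz":0,"twist":0},
  {"dx":0.0115,"dy":0.0128,"dz":0,"twist":0},
  {"dx":0.015,"dy":0.0167,"dz":0,"twist":0},
])

```text
t: 10.9
eef_pos: [579.4, 55.0, 121.7]
tcp_rot: [-3.142, -0.0, -0.0]
ft_force: [-0.5, -0.4, -0.9]
opening: 0.162
```

Emit:
carry_out([
  {"dx":0.0033,"dy":0.0037,"dz":0,"twist":0},
  {"dx":0.0067,"dy":0.0074,"dz":0,"twist":0},
  {"dx":0.01,"dy":0.0111,"dz":0,"twist":0},
  {"dx":0.0133,"dy":0.0148,"dz":0,"twist":0},
  {"dx":0.0167,"dy":0.0186,"dz":0,"twist":0},
])

```text
t: 11.4
eef_pos: [596.0, 36.5, 121.6]
tcp_rot: [3.141, -0.0, 0.0]
ft_force: [-0.9, 0.6, 0.1]
opening: 0.157
```

```bash
cat > st.py <<'E'
from h import *
b=np.load('board.npz');R=b['R'];t=b['t']
s=state();c=s['eef_pos'];print(s['t'],c.round(1),'board',(R.T@(c[:2]-t)).round(1),'F',s['ft_force'].round(1),'F board',(R.T@s['ft_force'][:2]).round(1),'M',s['moment'].round(2),s['opening'])
E
python3 st.py
```

```text
11.4 [596.   36.5 121.6] board [-65.7 -10. ] F [-0.9  0.6  0.1] F board [ 0.3 -1. ] M [ 0.27  0.24 -0.04] 0.15679265876077564
```

Emit:
carry_out([
  {"dx":0.003,"dy":0.0033,"dz":0,"twist":0},
  {"dx":0.006,"dy":0.0066,"dz":0,"twist":0},
  {"dx":0.0085,"dy":0.0095,"dz":0,"twist":0},
  {"dx":0.0104,"dy":0.0116,"dz":0,"twist":0},
  {"dx":0.0104,"dy":0.0116,"dz":0,"twist":0},
])

```text
t: 11.9
eef_pos: [606.4, 24.9, 121.6]
tcp_rot: [3.141, -0.0, -0.0]
ft_force: [-0.9, 0.1, 0.4]
opening: 0.159
```

```bash
python3 st.py; python3 - <<'E'
from h import *
q,_=read_camera('scene');cs=camera_info('scene');b=np.load('board.npz');R=b['R'];t=b['t']
hsv=cv2.cvtColor(q,cv2.COLOR_RGB2HSV)
m=((hsv[...,0]<12)&(hsv[...,1]>130)&(hsv[...,2]>60)).astype(np.uint8);m[:240]=0;m[310:]=0;m[:,:240]=0;m[:,360:]=0
n,l,st,c=cv2.connectedComponentsWithStats(m);i=1+st[1:,4].argmax();print(st[i],c[i])
x,y,w,h,_=st[i]
for u,v,z in((x,y+h*.6,26),(x+w,y+h*.6,26)):print(R.T@(cast(cs,u,v,z)[:2]-t))
save('s6',cv2.resize(q[200:300,230:360],(780,600),interpolation=cv2.INTER_CUBIC))
E
```

```text
11.9 [606.4  24.9 121.6] board [-65.7   5.5] F [-0.9  0.1  0.4] F board [ 0.6 -0.7] M [0.13 0.15 0.01] 0.1593142031737319Traceback (most recent call last):
  File "<stdin>", line 5, in <module>
ValueError: attempt to get argmax of an empty sequence
```

```bash
python3 - <<'E'
from h import *
q,_=read_camera('scene');cs=camera_info('scene');b=np.load('board.npz');R=b['R'];t=b['t']
for l in((-65,0),(-65,5)):print(l,(proj(cs,[*(R@l+t),26])-[230,200])*6,(proj(cs,[*(R@l+t),40])-[230,200])*6)
save('s6',cv2.resize(q[200:300,230:360],(780,600),interpolation=cv2.INTER_CUBIC))
E
```

```text
(-65, 0) [455.21692132 467.05396705] [455.36580711 432.7481846 ]
(-65, 5) [440.86210748 469.93257632] [440.89511685 435.5940209 ]
```

View pics/s6.png

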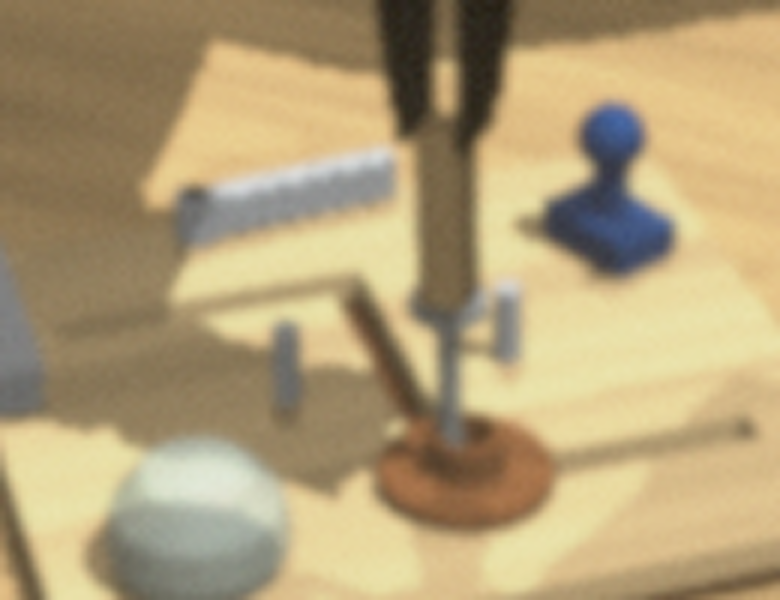

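The disc centre is at about (465,472), so the marker is at y≈-3 just short of bend1, with the tip against the front wall of the cup. I'll push 3 mm further, then turn.

Emit:
carry_out([
  {"dx":0.001,"dy":0.0011,"dz":0,"twist":0},
  {"dx":0.002,"dy":0.0022,"dz":0,"twist":0},
  {"dx":0,"dy":0.004,"dz":0,"twist":0},
  {"dx":-0.0017,"dy":0.0056,"dz":0,"twist":0},
  {"dx":-0.004,"dy":0.0075,"dz":0,"twist":0},
])

```text
t: 12.5
eef_pos: [602.1, 17.5, 121.6]
tcp_rot: [3.142, -0.0, 0.0]
ft_force: [-0.4, 0.5, -1.4]
opening: 0.154
```

```bash
python3 st.py
```

```text
12.5 [602.1  17.5 121.6] board [-57.6   8.1] F [-0.4  0.5 -1.4] F board [-0.1 -0.6] M [ 0.22 -0.03 -0.03] 0.15351552179390573
```

Emit:
carry_out([
  {"dx":-0.002,"dy":0.002,"dz":0,"twist":0},
  {"dx":-0.0045,"dy":0.004,"dz":0,"twist":0},
  {"dx":-0.006,"dy":0.0053,"dz":0,"twist":0},
])

```text
t: 12.8
eef_pos: [595.9, 12.1, 121.6]
tcp_rot: [3.142, -0.0, 0.0]
ft_force: [0.8, 0.2, -0.8]
opening: 0.157
```

```bash
python3 st.py
```

```text
12.8 [595.9  12.1 121.6] board [-49.4   8. ] F [ 0.8  0.2 -0.8] F board [-0.7  0.4] M [ 0.19 -0.02 -0.02] 0.15728108780304514
```

Emit:
carry_out([
  {"dx":-0.0035,"dy":0.003,"dz":0,"twist":0},
  {"dx":-0.0075,"dy":0.006,"dz":0,"twist":0},
  {"dx":-0.012,"dy":0.0085,"dz":0,"twist":0},
  {"dx":-0.017,"dy":0.0105,"dz":0,"twist":0},
  {"dx":-0.0219,"dy":0.013,"dz":0,"twist":0},
])

```text
t: 13.3
eef_pos: [573.7, -0.9, 121.6]
tcp_rot: [3.141, 0.0, 0.0]
ft_force: [0.5, 0.4, -1.8]
opening: 0.161
```

```bash
python3 st.py; python3 - <<'E'
from h import *
q,_=read_camera('scene');cs=camera_info('scene');b=np.load('board.npz');R=b['R'];t=b['t']
f=q.astype(int);m=((f[...,0]>1.75*f[...,1])&(f[...,0]>60)).astype(np.uint8);m[:225]=0;m[300:]=0;m[:,:235]=0;m[:,:][:,350:]=0
n,l,st,c=cv2.connectedComponentsWithStats(m)
for i in range(1,n):
    if st[i,4]>60:
        x,y,w,h,a=st[i];print(st[i],c[i],'disc board',R.T@(cast(cs,x+w/2-.5,y+h-1,20)[:2]-t))
E
```

```text
13.3 [573.7  -0.9 121.6] board [-24.2   2.9] F [ 0.5  0.4 -1.8] F board [-0.6  0. ] M [ 0.12 -0.02  0.07] 0.16064218752007062
```

```bash
python3 - <<'E'
from h import *
q,_=read_camera('scene');cs=camera_info('scene');b=np.load('board.npz');R=b['R'];t=b['t']
np.savez('s7',p=q)
c=proj(cs,[*(R@(-29,0)+t),26]);print(c)
r=int(c[1])+6
print([(u,q[r,u].tolist()) for u in range(int(c[0])-24,int(c[0])+26,3)])
E
```

```text
[300.25316056 267.86914862]
[(276, [233, 221, 165]), (279, [231, 219, 161]), (282, [232, 221, 164]), (285, [207, 190, 142]), (288, [126, 92, 63]), (291, [157, 110, 72]), (294, [146, 104, 70]), (297, [140, 98, 65]), (300, [143, 101, 65]), (303, [146, 103, 69]), (306, [163, 114, 75]), (309, [160, 112, 73]), (312, [147, 111, 76]), (315, [225, 205, 151]), (318, [231, 215, 158]), (321, [231, 215, 159]), (324, [227, 208, 152])]
```

The marker is tracked at the predicted position (centre column 300). Continuing along leg 2 through the gate.

Emit:
carry_out([
  {"dx":-0.0037,"dy":0.0033,"dz":0,"twist":0},
  {"dx":-0.0074,"dy":0.0067,"dz":0,"twist":0},
  {"dx":-0.0112,"dy":0.01,"dz":0,"twist":0},
  {"dx":-0.0149,"dy":0.0134,"dz":0,"twist":0},
  {"dx":-0.0186,"dy":0.0167,"dz":0,"twist":0},
])

```text
t: 13.9
eef_pos: [555.4, -17.7, 121.7]
tcp_rot: [3.142, -0.0, 0.0]
ft_force: [1.4, 1.0, -1.0]
opening: 0.158
```

Emit:
carry_out([
  {"dx":-0.0037,"dy":0.0033,"dz":0,"twist":0},
  {"dx":-0.0074,"dy":0.0067,"dz":0,"twist":0},
  {"dx":-0.0112,"dy":0.01,"dz":0,"twist":0},
  {"dx":-0.0149,"dy":0.0134,"dz":0,"twist":0},
  {"dx":-0.0186,"dy":0.0167,"dz":0,"twist":0},
])

```text
t: 14.4
eef_pos: [536.8, -34.3, 121.7]
tcp_rot: [3.142, -0.0, 0.0]
ft_force: [0.9, 1.4, 0.8]
opening: 0.157
```

```bash
cat > mk.py <<'E'
from h import *
b=np.load('board.npz');R=b['R'];t=b['t']
q,_=read_camera('scene');cs=camera_info('scene')
s=state()['eef_pos'];c=proj(cs,[s[0],s[1],26])
f=q.astype(int);m=((f[...,0]>1.3*f[...,1])&(f[...,2]<.6*f[...,0])).astype(np.uint8)
k=np.zeros_like(m);u,v=c.astype(int);k[v-3:v+16,u-22:u+23]=m[v-3:v+16,u-22:u+23]
k=cv2.morphologyEx(k,cv2.MORPH_OPEN,np.ones((3,3),np.uint8))
n,l,st,_=cv2.connectedComponentsWithStats(k);i=1+st[1:,4].argmax();x,y,w,h,a=st[i]
print(st[i]);rim=np.array([x+w/2-.5,y+h-.5])
# bottom edge midpoint = disc edge nearest camera at z~20
d=-np.array(cs['R'])[2,:2]; C=-np.array(cs['R']).T@cs['t']
w_=cast(cs,*rim,20)[:2];dirc=(C[:2]-w_)/np.linalg.norm(C[:2]-w_)
print('marker board',(R.T@(w_-30*dirc-t)).round(1))
E
python3 st.py; python3 mk.py
```

```text
14.4 [536.8 -34.3 121.7] board [25.6  3.1] F [0.9 1.4 0.8] F board [-1.6 -0.4] M [ 0.33 -0.24  0.03] 0.15723471782724333
[281 251  26  16 301]
marker board [16.8  0.4]
```

Emit:
carry_out([
  {"dx":-0.0037,"dy":0.0033,"dz":0,"twist":0},
  {"dx":-0.0074,"dy":0.0067,"dz":0,"twist":0},
  {"dx":-0.0112,"dy":0.01,"dz":0,"twist":0},
  {"dx":-0.0149,"dy":0.0134,"dz":0,"twist":0},
  {"dx":-0.0186,"dy":0.0167,"dz":0,"twist":0},
])

```text
t: 14.95
eef_pos: [518.1, -51.1, 121.6]
tcp_rot: [3.141, 0.0, 0.0]
ft_force: [1.7, 1.0, -0.8]
opening: 0.158
```

Emit:
carry_out([
  {"dx":-0.0037,"dy":0.0037,"dz":0,"twist":0},
  {"dx":-0.0074,"dy":0.0074,"dz":0,"twist":0},
  {"dx":-0.0112,"dy":0.011,"dz":0,"twist":0},
  {"dx":-0.0149,"dy":0.0141,"dz":0,"twist":0},
  {"dx":-0.0158,"dy":0.015,"dz":0,"twist":0},
])

```text
t: 15.45
eef_pos: [502.3, -66.1, 121.6]
tcp_rot: [3.142, 0.0, -0.0]
ft_force: [0.5, -0.0, -0.8]
opening: 0.158
```

```bash
python3 st.py; python3 mk.py
```

```text
15.45 [502.3 -66.1 121.6] board [72.6  3.7] F [ 0.5 -0.  -0.8] F board [-0.4  0.4] M [ 0.16 -0.15 -0.02] 0.15787323861205285
[274 239  25  15 281]
marker board [68.4  1.8]
```

Emit:
carry_out([
  {"dx":0.0015,"dy":0.0017,"dz":0,"twist":0},
  {"dx":0.0035,"dy":0.004,"dz":0,"twist":0},
  {"dx":0.0055,"dy":0.0062,"dz":0,"twist":0},
  {"dx":0.0075,"dy":0.0085,"dz":0,"twist":0},
  {"dx":0.009,"dy":0.01,"dz":0,"twist":0},
])

```text
t: 16.0
eef_pos: [511.9, -76.0, 121.5]
tcp_rot: [3.142, 0.0, 0.0]
ft_force: [-0.7, 1.4, -0.9]
opening: 0.156
```

```bash
python3 st.py; python3 mk.py
```

```text
16.0 [511.9 -76.  121.5] board [72.  17.4] F [-0.7  1.4 -0.9] F board [-0.5 -1.5] M [ 0.32  0.07 -0.04] 0.15644785072058293
[269 241  25  13 263]
marker board [71.9 12.4]
```

Emit:
carry_out([
  {"dx":0.0039,"dy":0.0032,"dz":0,"twist":0},
  {"dx":0.0079,"dy":0.0064,"dz":0,"twist":0},
  {"dx":0.0118,"dy":0.0095,"dz":0,"twist":0},
  {"dx":0.0158,"dy":0.0127,"dz":0,"twist":0},
  {"dx":0.0197,"dy":0.0159,"dz":0,"twist":0},
])

```text
t: 16.55
eef_pos: [531.8, -92.0, 121.6]
tcp_rot: [3.141, 0.0, 0.0]
ft_force: [-0.9, 0.3, -0.7]
opening: 0.155
```

Emit:
carry_out([
  {"dx":0.0033,"dy":0.0037,"dz":0,"twist":0},
  {"dx":0.0067,"dy":0.0074,"dz":0,"twist":0},
  {"dx":0.01,"dy":0.0111,"dz":0,"twist":0},
  {"dx":0.0133,"dy":0.0148,"dz":0,"twist":0},
  {"dx":0.0167,"dy":0.0186,"dz":0,"twist":0},
])

```text
t: 17.05
eef_pos: [548.4, -110.6, 121.6]
tcp_rot: [3.141, -0.0, 0.0]
ft_force: [-0.5, 0.2, -1.5]
opening: 0.152
```

```bash
python3 st.py; python3 mk.py
```

```text
17.05 [ 548.4 -110.6  121.6] board [68.  67.6] F [-0.5  0.2 -1.5] F board [ 0.2 -0.5] M [ 0.15  0.11 -0.01] 0.1524076601735444
[247 245  26  13 269]
marker board [71.9 61.4]
```

Emit:
carry_out([
  {"dx":0.0033,"dy":0.0037,"dz":0,"twist":0},
  {"dx":0.0067,"dy":0.0074,"dz":0,"twist":0},
  {"dx":0.01,"dy":0.0111,"dz":0,"twist":0},
  {"dx":0.0133,"dy":0.0148,"dz":0,"twist":0},
  {"dx":0.0167,"dy":0.0186,"dz":0,"twist":0},
])

```text
t: 17.6
eef_pos: [565.0, -129.1, 121.6]
tcp_rot: [-3.142, 0.0, 0.0]
ft_force: [-0.6, 1.1, -0.3]
opening: 0.161
```

Emit:
carry_out([
  {"dx":0.002,"dy":0.0022,"dz":0,"twist":0},
  {"dx":0.004,"dy":0.0045,"dz":0,"twist":0},
  {"dx":0.0055,"dy":0.0061,"dz":0,"twist":0},
  {"dx":0.0067,"dy":0.0074,"dz":0,"twist":0},
  {"dx":0.0067,"dy":0.0074,"dz":0,"twist":0},
])

```text
t: 18.1
eef_pos: [571.6, -136.4, 121.6]
tcp_rot: [3.141, -0.0, 0.0]
ft_force: [-0.2, -0.0, -0.2]
opening: 0.156
```

```bash
python3 st.py; python3 mk.py; python3 - <<'E'
from h import *
q,_=read_camera('scene');cs=camera_info('scene');b=np.load('board.npz');R=b['R'];t=b['t']
for l in((65,95),(65,100)):print(l,(proj(cs,[*(R@l+t),26])-[190,190])*6,(proj(cs,[*(R@l+t),40])-[190,190])*6)
save('s8',cv2.resize(q[190:290,190:320],(780,600),interpolation=cv2.INTER_CUBIC))
E
```

```text
18.1 [ 571.6 -136.4  121.6] board [ 67.9 102.3] F [-0.2 -0.  -0.2] F board [ 0.1 -0.1] M [ 0.13  0.09 -0.  ] 0.1560438181713069
[235 248  23  13 231]
marker board [70.1 91.9]
(65, 95) [325.84136369 371.0788641 ] [323.20983983 338.05687016]
(65, 100) [311.95083868 373.51797641] [309.21100656 340.46420382]
```

View pics/s8.png

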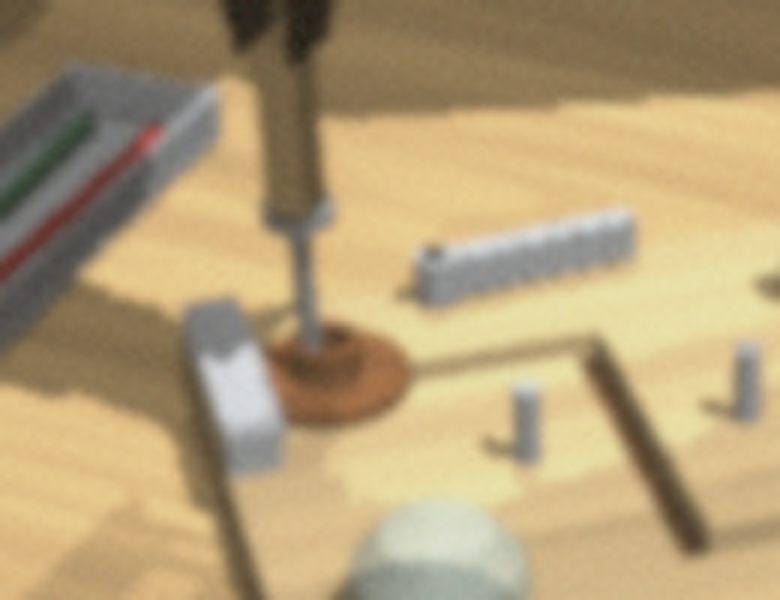

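The disc's right edge at 411 puts its centre at about 331, so marker y≈93. The dock is at 312, so it needs about 6 mm more. I'll advance gently, watching the force.

Emit:
carry_out([
  {"dx":0.0007,"dy":0.0008,"dz":0,"twist":0},
  {"dx":0.0014,"dy":0.0016,"dz":0,"twist":0},
  {"dx":0.0021,"dy":0.0024,"dz":0,"twist":0},
  {"dx":0.0027,"dy":0.003,"dz":0,"twist":0},
])

```text
t: 18.6
eef_pos: [574.2, -139.3, 121.6]
tcp_rot: [-3.142, 0.0, 0.0]
ft_force: [-0.7, 0.9, -0.3]
opening: 0.158
```

```bash
python3 st.py; python3 mk.py
```

```text
18.6 [ 574.2 -139.3  121.6] board [ 67.9 106.2] F [-0.7  0.9 -0.3] F board [-0.1 -1.2] M [ 0.23  0.11 -0.  ] 0.1581409318151551
[236 249  20  12 200]
marker board [70.4 93. ]
```

Emit:
carry_out([
  {"dx":0.0007,"dy":0.0008,"dz":0,"twist":0},
  {"dx":0.0013,"dy":0.0015,"dz":0,"twist":0},
])

```text
t: 18.85
eef_pos: [575.5, -140.8, 121.6]
tcp_rot: [3.142, -0.0, 0.0]
ft_force: [-0.2, 0.5, -0.2]
opening: 0.159
```

```bash
python3 st.py; python3 mk.py
```

```text
18.85 [ 575.5 -140.8  121.6] board [ 67.9 108.2] F [-0.2  0.5 -0.2] F board [-0.2 -0.5] M [0.22 0.11 0.09] 0.15871805514607348
[236 249  19  12 191]
marker board [70.8 94. ]
```

Emit:
carry_out([
  {"dx":0.0007,"dy":0.0008,"dz":0,"twist":0},
  {"dx":0.0013,"dy":0.0015,"dz":0,"twist":0},
  {"dx":0.0013,"dy":0.0015,"dz":0,"twist":0},
])

```text
t: 19.2
eef_pos: [576.9, -142.3, 121.6]
tcp_rot: [3.142, -0.0, 0.0]
ft_force: [-0.8, 0.3, 0.3]
opening: 0.158
```

```bash
python3 st.py; python3 mk.py; python3 st.py;  python3 - <<'E'
from h import *
p,_=read_camera('top');q,_=read_camera('scene');np.savez('f',p=p,q=q)
a=cv2.resize(p[180:260,360:440],(480,480),interpolation=cv2.INTER_CUBIC);c=cv2.resize(q[220:280,210:263],(318,360),interpolation=cv2.INTER_CUBIC)
o=np.zeros((480,800,3),np.uint8);o[:,:480]=a;o[:360,482:]=c;save('dock',o)
b=np.load('board.npz');R=b['R'];t=b['t'];
for l in((65,95),(65,100)):
  X=[*(R@l+t),26];print((proj(camera_info('top'),X)-[360,180])*6,(proj(camera_info('scene'),X)-[210,220])*6+[482,0])
E
```

```text
19.2 [ 576.9 -142.3  121.6] board [ 68.  110.2] F [-0.8  0.3  0.3] F board [ 0.4 -0.7] M [0.32 0.13 0.  ] 0.1578751290131656
[237 249  18  12 179]
marker board [70.4 93. ]
19.25 [ 576.8 -142.3  121.6] board [ 68.  110.2] F [-0.2  0.2 -0.6] F board [ 0.  -0.3] M [ 0.3   0.08 -0.01] 0.1572083303462421
[211.70590843 207.05196535] [687.84136369 191.0788641 ]
[221.44057748 197.74971372] [673.95083868 193.51797641]
```

View pics/dock.png

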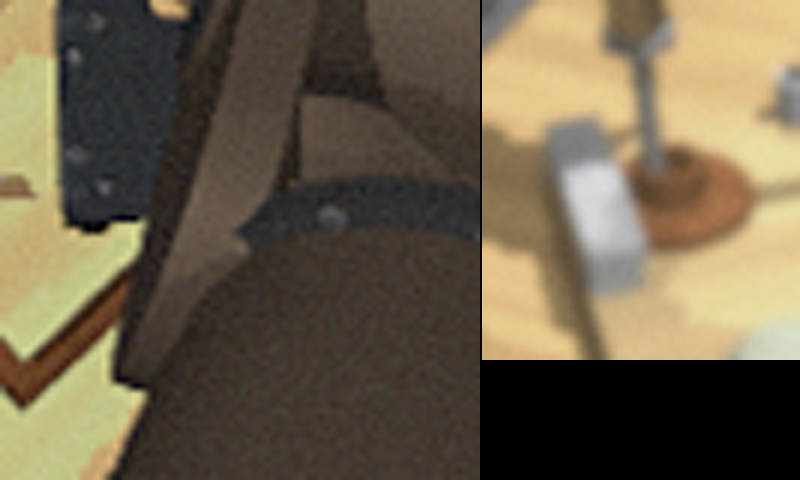

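The disc's right edge at 755 puts its centre at about 676; the dock is at 674. The disc edge is under the keeper. I'll nudge once more as a check.

Emit:
carry_out([
  {"dx":0.0005,"dy":0.0006,"dz":0,"twist":0},
  {"dx":0.001,"dy":0.0011,"dz":0,"twist":0},
  {"dx":0.001,"dy":0.0011,"dz":0,"twist":0},
])

```text
t: 19.65
eef_pos: [577.8, -143.3, 121.6]
tcp_rot: [-3.142, 0.0, 0.0]
ft_force: [-1.0, 0.9, 0.1]
opening: 0.158
```

```bash
python3 st.py; python3 mk.py; python3 st.py
```

```text
19.65 [ 577.8 -143.3  121.6] board [ 67.9 111.6] F [-1.   0.9  0.1] F board [ 0.1 -1.3] M [ 0.42  0.25 -0.01] 0.15782668779928005
[237 249  18  12 180]
marker board [70.4 93. ]
19.7 [ 577.8 -143.3  121.6] board [ 67.9 111.6] F [-1.5  1.   0.5] F board [ 0.4 -1.7] M [ 0.45  0.25 -0.08] 0.15539158103617856
```

Force rises with no marker motion, so it is at the seam's end. I'll back off to the cup centre and lift out.

Emit:
carry_out([
  {"dx":-0.0015,"dy":-0.0017,"dz":0,"twist":0},
  {"dx":-0.003,"dy":-0.0034,"dz":0,"twist":0},
  {"dx":-0.0047,"dy":-0.0052,"dz":0,"twist":0},
  {"dx":-0.0047,"dy":-0.0052,"dz":0,"twist":0},
  {"dx":-0.0047,"dy":-0.0052,"dz":0,"twist":0},
])

```text
t: 20.2
eef_pos: [573.2, -138.1, 121.7]
tcp_rot: [3.141, -0.0, 0.0]
ft_force: [0.1, -0.4, -0.2]
opening: 0.157
```

```bash
python3 st.py; python3 mk.py
```

```text
20.2 [ 573.2 -138.1  121.7] board [ 67.9 104.6] F [ 0.1 -0.4 -0.2] F board [0.3 0.4] M [ 0.01 -0.01  0.03] 0.15669567349153893
[236 248  19  13 194]
marker board [70.8 94. ]
```

Emit:
carry_out([
  {"dx":0,"dy":0,"dz":-0.004,"twist":0},
  {"dx":0,"dy":0,"dz":-0.009,"twist":0},
  {"dx":0,"dy":0,"dz":-0.015,"twist":0},
  {"dx":0,"dy":0,"dz":-0.025,"twist":0},
  {"dx":0,"dy":0,"dz":-0.04,"twist":0},
])

```text
t: 20.75
eef_pos: [572.9, -138.1, 162.2]
tcp_rot: [-3.141, 0.001, 0.0]
ft_force: [1.0, -0.2, -0.8]
opening: 0.152
```

Emit:
carry_out([
  {"dx":0,"dy":0,"dz":-0.03,"twist":0},
  {"dx":0,"dy":0,"dz":-0.07,"twist":0},
  {"dx":0,"dy":0,"dz":-0.09,"twist":0},
  {"dx":0,"dy":0,"dz":-0.09,"twist":0},
])

```text
t: 21.15
eef_pos: [574.1, -138.5, 255.3]
tcp_rot: [3.139, -0.006, 0.0]
ft_force: [-0.3, -0.9, -0.8]
opening: 0.156
```

```bash
python3 st.py; python3 - <<'E'
from h import *
s=state();ci=camera_info('wrist');w,_=read_camera('wrist');q,_=read_camera('scene');np.savez('f2',w=w,q=q,**ci)
b=np.load('board.npz');R=b['R'];t=b['t'];cs=camera_info('scene')
c=s['eef_pos'];tip=c-[0,0,92.6];fl=c-[0,0,32.6];u=proj(cs,tip);f=proj(cs,fl);print(u,f)
# shaft centre columns: darkest/greyest row-wise between flange and tip
g=q.astype(int);sat=g.max(2)-g.min(2)
for r in range(int(f[1])+3,int(u[1])+5,3):
    a=int(u[0])-14;row=sat[r,a:a+28];k=np.where(row<35)[0];print(r,k+a)
X=[*(R@(65,100)+t),26];v=proj(cs,X);print('dock px',v)
g2=((g[...,0]>1.3*g[...,1])&(g[...,2]<.6*g[...,0]));y,x=np.where(g2[int(v[1])-10:int(v[1])+16,int(v[0])-25:int(v[0])+25]);print('marker cols',np.percentile(x,[1,99])+int(v[0])-25)
E
```

```text
21.15 [ 574.1 -138.5  255.3] board [ 67.5 105.5] F [-0.3 -0.9 -0.8] F board [0.8 0.5] M [0.   0.03 0.04] 0.15606045422134268
[234.19438624 194.50244262] [231.74705804 166.27312071]
169 [228 229 230 231 232 233 234 235 236 237]
172 [231 232 233 234 235]
175 [231 232 233 234 235]
178 [231 232 233 234 235]
181 [231 232 233 234 235 236]
184 [232 233 234 235 236]
187 [232 233 234 235 236]
190 [233 234 235 236]
193 [234 235]
196 []
dock px [241.99180645 252.25299607]
marker cols [235.32 253.  ]
```

Emit:
carry_out([
  {"dx":-0.006,"dy":-0.03,"dz":0,"twist":0},
  {"dx":-0.015,"dy":-0.075,"dz":0,"twist":0},
  {"dx":-0.024,"dy":-0.12,"dz":0,"twist":0},
  {"dx":-0.033,"dy":-0.165,"dz":0,"twist":0},
  {"dx":-0.042,"dy":-0.21,"dz":0,"twist":0},
])

```text
t: 21.75
eef_pos: [529.8, 73.4, 250.1]
tcp_rot: [3.141, 0.003, -0.0]
ft_force: [1.7, 0.1, -0.5]
opening: 0.162
```

Emit:
carry_out([
  {"dx":-0.009,"dy":-0.045,"dz":0,"twist":0},
  {"dx":-0.018,"dy":-0.09,"dz":0,"twist":0},
  {"dx":-0.027,"dy":-0.135,"dz":0,"twist":0},
  {"dx":-0.036,"dy":-0.18,"dz":0,"twist":0},
  {"dx":-0.044,"dy":-0.22,"dz":0,"twist":0},
])

```text
t: 22.25
eef_pos: [485.7, 293.6, 250.0]
tcp_rot: [3.14, 0.002, 0.001]
ft_force: [1.4, 0.2, -0.3]
opening: 0.157
```

Emit:
carry_out([
  {"dx":-0.006,"dy":-0.03,"dz":0,"twist":8},
  {"dx":-0.006,"dy":-0.03,"dz":0,"twist":8},
  {"dx":-0.006,"dy":-0.03,"dz":0,"twist":8},
  {"dx":-0.006,"dy":-0.03,"dz":0,"twist":8},
  {"dx":-0.006,"dy":-0.03,"dz":0,"twist":8},
])

```text
t: 22.75
eef_pos: [481.2, 320.8, 251.3]
tcp_rot: [3.141, 0.0, -0.14]
ft_force: [0.5, 0.0, -1.1]
opening: 0.157
```

```bash
python3 st.py;  python3 - <<'E'
from h import *
print(state()['tcp_rot'])
cs=camera_info('scene');q,_=read_camera('scene');c=state()['eef_pos']
tip=c-[0,0,92.6];fl=c-[0,0,32.6];u=proj(cs,tip);f=proj(cs,fl);print(u,f)
g=q.astype(int);sat=g.max(2)-g.min(2)
for r in range(int(f[1])+3,int(u[1])+5,4):
    a=int(u[0])-14;k=np.where(sat[r,a:a+28]<35)[0];print(r,k+a)
ct=camera_info('top');p,_=read_camera('top');np.savez('f3',p=p)
b=np.load('board.npz');R=b['R'];t=b['t']
f=p.astype(int);m=((f[...,0]>1.4*f[...,1])&(f[...,0]>110)).astype(np.uint8)
k=np.zeros_like(m);k[180:250,360:430]=m[180:250,360:430]
n,l,st,cc=cv2.connectedComponentsWithStats(k)
for i in range(1,n):
    if st[i,4]>40:
        x,y,w,h,a=st[i];pts=np.argwhere(l==i)[:,::-1];e=cv2.minEnclosingCircle(pts.astype(np.float32));print(st[i],e,(R.T@(cast(ct,*e[0],26)[:2]-t)).round(1))
E
```

```text
22.75 [481.2 320.8 251.3] board [-170.3 -298.2] F [ 0.5  0.  -1.1] F board [-0.4  0.3] M [ 0.06  0.06 -0.03] 0.15656540290665663
[ 3.14105079e+00  4.08036897e-04 -1.39635671e-01]
[476.8743661  221.79601719] [483.52035216 192.62703186]
195 [481 482 483 484 485]
199 [481 482 483]
203 [480 481 482]
207 [479 480 481]
211 [478 479 480]
215 [477 478 479]
219 [476 477 478]
223 []
[385 201  26  26 334] ((397.33258056640625, 213.23756408691406), 13.214461326599121) [ 66.1 100.2]
```

The marker measures (66.1,100.2) on the board from the top view, which puts it at the dock. The stylus is straight. Lowering it to the socket.

Emit:
carry_out([
  {"dx":0.0005,"dy":-0.0012,"dz":0.03,"twist":0},
  {"dx":0.0005,"dy":-0.0012,"dz":0.055,"twist":0},
  {"dx":0.0005,"dy":-0.0012,"dz":0.068,"twist":0},
  {"dx":0.0005,"dy":-0.0012,"dz":0.072,"twist":0},
  {"dx":0.0005,"dy":-0.0012,"dz":0.072,"twist":0},
])

```text
t: 23.35
eef_pos: [481.9, 322.9, 179.8]
tcp_rot: [3.142, -0.0, -0.14]
ft_force: [-0.4, 0.3, -1.4]
opening: 0.155
```

Emit:
carry_out([
  {"dx":0,"dy":0,"dz":0.004,"twist":0},
  {"dx":0,"dy":0,"dz":0.008,"twist":0},
  {"dx":0,"dy":0,"dz":0.012,"twist":0},
  {"dx":0,"dy":0,"dz":0.016,"twist":0},
])

```text
t: 23.75
eef_pos: [481.7, 323.0, 163.5]
tcp_rot: [-3.141, -0.0, -0.139]
ft_force: [-0.4, 0.7, -0.1]
opening: 0.158
```

```bash
python3 st.py
```

```text
23.75 [481.7 323.  163.5] board [-172.1 -299.6] F [-0.4  0.7 -0.1] F board [-0.2 -0.8] M [ 0.04 -0.02  0.02] 0.15763024351215646
```

The tip is inside the hole with no contact force. Lowering the rest of the way.

Emit:
carry_out([
  {"dx":0,"dy":0.001,"dz":0.012,"twist":0},
  {"dx":0,"dy":0.001,"dz":0.026,"twist":0},
  {"dx":0,"dy":0.001,"dz":0.04,"twist":0},
  {"dx":0,"dy":0.001,"dz":0.05,"twist":0},
  {"dx":0,"dy":0.001,"dz":0.053,"twist":0},
])

```text
t: 24.25
eef_pos: [481.0, 321.7, 109.1]
tcp_rot: [3.14, 0.002, -0.139]
ft_force: [-0.5, -0.1, -0.6]
opening: 0.158
```

Emit:
carry_out([
  {"dx":0,"dy":0,"dz":0.001,"twist":0},
  {"dx":0,"dy":0,"dz":0.002,"twist":0},
  {"dx":0,"dy":0,"dz":0.002,"twist":0},
])

```text
t: 24.55
eef_pos: [481.7, 322.1, 109.0]
tcp_rot: [-3.141, -0.001, -0.139]
ft_force: [0.3, 0.3, -0.3]
opening: 0.162
```

```bash
python3 st.py
```

```text
24.55 [481.7 322.1 109. ] board [-171.5 -298.9] F [ 0.3  0.3 -0.3] F board [-0.4 -0. ] M [0.06 0.05 0.01] 0.16153318245941448
```

Emit:
carry_out([
  {"dx":0,"dy":0,"dz":0.001,"twist":0},
  {"dx":0,"dy":0,"dz":0.001,"twist":0},
  {"dx":0,"dy":0,"dz":0.001,"twist":0},
])

```text
t: 24.85
eef_pos: [481.6, 322.0, 107.8]
tcp_rot: [-3.142, -0.0, -0.139]
ft_force: [-0.1, -1.0, -1.9]
opening: 0.158
```

Emit:
carry_out([
  {"dx":0,"dy":0,"dz":0,"twist":0},
  {"dx":0,"dy":0,"dz":0,"twist":0},
  {"dx":0,"dy":0,"dz":0,"twist":0},
  {"dx":0,"dy":0,"dz":0,"twist":0},
  {"dx":0,"dy":0,"dz":0,"twist":0},
], grip=0.09)

```text
t: 25.35
eef_pos: [481.5, 322.0, 107.6]
tcp_rot: [3.142, -0.0, -0.139]
ft_force: [-0.3, 0.2, 0.5]
opening: 0.524
```

Emit:
carry_out([
  {"dx":0,"dy":0,"dz":0,"twist":0},
  {"dx":0,"dy":0,"dz":0,"twist":0},
  {"dx":0,"dy":0,"dz":0,"twist":0},
  {"dx":0,"dy":0,"dz":0,"twist":0},
  {"dx":0,"dy":0,"dz":0,"twist":0},
])

```text
t: 25.85
eef_pos: [481.5, 321.9, 107.6]
tcp_rot: [3.141, -0.0, -0.139]
ft_force: [0.2, 0.4, -0.5]
opening: 0.922
```

Emit:
carry_out([
  {"dx":0,"dy":0,"dz":-0.03,"twist":0},
  {"dx":0,"dy":0,"dz":-0.07,"twist":0},
  {"dx":0,"dy":0,"dz":-0.11,"twist":0},
  {"dx":0,"dy":0,"dz":-0.13,"twist":0},
  {"dx":0,"dy":0,"dz":-0.13,"twist":0},
])

```text
t: 26.35
eef_pos: [482.4, 322.5, 240.6]
tcp_rot: [-3.139, -0.004, -0.139]
ft_force: [-0.5, -0.5, -1.0]
opening: 0.949
```

Emit:
carry_out([
  {"dx":0,"dy":0,"dz":0,"twist":0},
  {"dx":0,"dy":0,"dz":0,"twist":0},
  {"dx":0,"dy":0,"dz":0,"twist":0},
])

```text
t: 26.65
eef_pos: [481.2, 321.8, 236.3]
tcp_rot: [3.14, 0.002, -0.139]
ft_force: [0.0, 0.1, -0.2]
opening: 0.943
```

```bash
python3 st.py; python3 - <<'E'
from h import *
ci=camera_info('wrist');p,_=read_camera('wrist')
hsv=cv2.cvtColor(p,cv2.COLOR_RGB2HSV)
m=(hsv[...,1]>70)&(hsv[...,2]>110);mm=np.zeros_like(m);mm[200:250,295:345]=m[200:250,295:345]
n,l,st,c=cv2.connectedComponentsWithStats(mm.astype(np.uint8))
i=1+st[1:,4].argmax();r=cv2.minAreaRect(np.argwhere(l==i)[:,::-1].astype(np.float32));print(st[i],r,fcast(ci,*r[0],144))
ct=camera_info('top');p,d=read_camera('top');C=cloud(ct,d);b=np.load('board.npz');R=b['R'];t=b['t']
m=(C[...,2]>40)&(C[...,2]<75);q=C[m][:,:2]
f=p.astype(int);m=((f[...,0]>1.4*f[...,1])&(f[...,0]>110)).astype(np.uint8);k=np.zeros_like(m);k[180:250,360:430]=m[180:250,360:430]
n,l,st,cc=cv2.connectedComponentsWithStats(k);i=1+st[1:,4].argmax();e=cv2.minEnclosingCircle(np.argwhere(l==i)[:,::-1].astype(np.float32));print('marker',(R.T@(cast(ct,*e[0],26)[:2]-t)).round(1))
g=(f.max(2)-f.min(2)<30)&(f.max(2)>110);v,u=np.where(g)
B=np.array([R.T@(cast(ct,a,bb,40)[:2]-t) for a,bb in zip(u,v) if 330<a<440 and 190<bb<300])
B=B[(B[:,0]>75)&(B[:,0]<125)&(B[:,1]<60)&(B[:,1]>-60)];print('arm pts',len(B),B.min(0),B.max(0))
m=(C[...,2]>125)&(C[...,2]<160);m[:,:170]=0;m[:,200:]=0;m[:240]=0;m[275:]=0
if m.any():print('handle top cam',m.sum(),C[m].mean(0))
E
```

```text
26.65 [481.2 321.8 236.3] board [-170.9 -299. ] F [ 0.   0.1 -0.2] F board [-0.1 -0.1] M [ 0.03 -0.05 -0.01] 0.9431544785491667
[309 223  20  20 370] ((318.5, 232.5), (19.0, 19.0), 90.0) [480.63261781 324.68661608 144.        ]
marker [ 66.8 100.1]
arm pts 213 [101.59598247 -36.313183  ] [121.75205725  51.88974244]
```

The checks agree: the marker is at (66.8,100.1), the arm is open, and the stylus is upright in its hole. Handing in.

```bash
python3 -c "
from cell import *
print(job_done())"
```

```text
the job is handed in; nothing more can be done
None
```

The job is done and handed in at about 27 s of the 72 s allowed; no verdict was reported. I swung the stop arm open with the stylus tip, then guided the marker round both bends and through the gate to the end of the seam. The speed was about 5 cm/s, and the wrist force stayed under about 2 N. The stylus is back in its hole and let go, with the gripper well clear.

Last checks:
- **Marker:** the top camera puts it at (66.8, 100.1) mm in the board's frame, against the dock at (65, 100). A final nudge raised the force without moving it, so it is at the seam's end. I did not measure its height or tilt at the end.
- **Stop arm:** it spans y from -36 to 52 mm near x = 110, so it is open at about 1.6–1.7 rad.
- **Stylus:** the wrist camera puts the handle top at (481, 325), within about 2 mm of where it was before the grasp.

Checks that disagreed or gave nothing:
- The scene camera's rough marker estimate read y≈93, because the keeper hid part of the disc and skewed it.
- The wrist and top cameras differ by 2–4 mm in y at the caddy.
- The final top-camera depth check of the handle gave no reading.
- I did not re-measure the other objects on the desk at the end; no unexpected contact force showed during the moves.

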